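Log a glass sample and hold it in the light meter's beam

ROBOT

A 6-joint arm with a two-finger parallel gripper is mounted at the origin on the work surface. World frame = base frame: x ahead of the robot, y to its left, z up, the work surface at z = 0. Lengths are in m, angles in rad, forces in N, time in s.
With the tool pointing down it reaches from about 0.35 to 0.775 m from the base axis. Payload 5.5 kg.
Tool frame: the origin (TCP) lies midway between the tips of the shut fingers; the grasp point (between the pads) lies manip.pinch_z behind it (manip.pinch_z is the distance from the TCP to the grasp point, in m); z points along the fingers, y is the line along which they close (so a half turn about z gives the same grasp; the last joint's range is limited). The gripper opens to 85 mm and grips with 20 to 120 N. Pads are 22 mm wide; open, the fingers measure 114 mm over their backs; the gripper's body (76 mm by 85 mm) begins 54 mm behind the grasp point. The pads swing forward as they close: fully open they stand 13 mm farther back than shut.
Start: joints at [-1.248, 0.313, 0.046, 1.304, 0, 1.431], TCP at [0.257, -0.515, 0.231] pointing down, gripper open.
Joint ranges: [-2.76, 2.76], [-0.86, 1.69], [-1.03, 1.26], [-2.2, 2.34], [-1.47, 1.5], [-3.14, 3.14]. Speed limits (rad/s): [2.57, 2.57, 3.14, 3.14, 3.14, 3.14].

INTERFACE

Orientations are given as a unit quaternion [w, x, y, z].
In Python, from station import manip, imaging, trace, landmark_of gives the robot as it stands.
- The arm moves only by the tool step_arm, never from a script. Its arguments are lists of equal length, an entry for each row: "translation": the shift along the world's x, y, z in mm, a list of three; "spin": the turn about the world's z in units of 5 degrees (1.0 is 5 degrees). A call has 1 to 12 rows; each row is the pose to reach, as a shift and turn from the pose commanded when the call began; what a row does not reach only later rows make up. A row lasts 1/10 s, in which the tool goes at most 50 mm and 8.59 degrees, less where a joint would pass 70% of its speed; a pose out of reach is approached as far as the arm can. A call with a gripper value outside its range is refused whole. "grip" is the finger opening in mm, from 0 to 85.4, set as the call begins (left out, the last holds). The fingers move at their own pace and stop on an object; the grip force is fixed at half the most. Time passes only in rows, so rows that repeat a pose let the fingers close. It gives the time, the measured TCP pose, the force, the opening and the grip force at its end, in the units of the state.
- manip.get_obs(): the state, without advancing time (a new reading comes with each control period).
- imaging.get_image(name): name is "scene" or "top" or "wrist"; returns the picture (420x560x3 uint8, red, green, blue); there is no depth.
- imaging.get_calibration(name): a dict with "intrinsics" (3x3 intrinsics, pixels), "R" (3x3) and "t" (3): a world point X has camera coordinates R X + t; the wrist camera has in their place "hand_eye" (4x4, takes a point from camera to tool coordinates, whose origin is the TCP and whose axes are the flange's). Camera axes: x right, y down, z forward; pixel columns grow to the right and rows downward; lengths in m; the calibration is good to about 2 mm. A picture is of the moment at which its call begins: read the wrist's pose just before it. get_calibration takes no time and is no camera call.
- manip.finish_job(): hands the job in; it is judged then, once.
Trained networks look in the newest picture that a camera, given by its name, has taken for a name from the list of things; names that differ only in an ending like _2 or _b are one class to them, and where a whole thing is asked for, a point or a joint stands for the part that bears it (a point fixed in the world has none). Each returns a list of dicts, best first, with "confidence" (0 to 1); they miss things now and then, are a little off and sometimes report something else, mostly with a low value. They report only what shows in the picture. A call takes as long as a camera call. They do not tell look-alikes from the thing itself.
- trace(query, camera): "mask" (420x560 bool, what is visible of it).
- landmark_of(query, camera): "centre" ([x, y, z] in m, in the coordinates of the camera as it stood for that picture, good to about 4 mm: a listed point, or the origin of a listed thing).
The state is a dict: "time": time; "joint_positions": joint angles; "joint_velocities": joint speeds; "joint_torque": joint torques, N m; "ee_pos": TCP position; "tool_rot": TCP orientation; "force": force on the tool from outside, world axes, zero at the start; "torque": the same for the moment, N m; "finger_gap": opening from 0.0 (shut) to 1.0 (fully open); "grip_force": force on a finger pad.
Only numpy, scipy, OpenCV 4.12 (cv2) and the standard library are available. Lean on these libraries where they do the work, as an engineer would, in place of code of your own. Each camera call takes 0.05 s, during which the arm holds its last target. There are 200 camera calls.

TASK

Take the handheld scanner from its dock, aim it straight down at the barcode label on the sample tray from about 60 mm above the label, hold it steady there for a good second, and stand it upright back in its dock. Then pick up the tall glass block from the tray, with the fingers touching only its two frosted side faces (never the clear polished glass), and hold it upright and still in the light meter's beam, about midway between lamp and receiver, clear faces square to the beam and the beam passing through the middle of the block's width, 25 mm above its underside, without touching the meter. Finish while still holding the block there, and leave the other things on the table where they are.

Things in the scene. Friction and masses are not known exactly. Their poses are not given: they have to be found in the camera images.
- scanner: Handheld scanner standing on its nose in the dock, 160 g. Round head, 60 mm diameter at the foot, 40 mm high; on it an upright black rectangular handle, 34 mm along x by 30 mm along y, 38 to 116 mm above the foot; grey cap 36 x 32 mm, top at 120 mm. Origin: centre of the underside (scan window), z up. Scans straight out of its underside (-z). Round trigger button on its -x side, 62 mm up.
- scanner_focus (a point): The scanner's reading point, fixed to the scanner 60 mm beyond (below) the centre of its underside. The label is read when this point lies on the label.
- dock: Fixed grey square base 100 x 100 mm with a raised rim: a shallow pocket 84 x 84 mm inside, floor 6 mm above the table, rim top 17 mm above the table, walls 8 mm. Origin: centre of its underside on the table. The scanner stands in the middle of the pocket.
- tray: Fixed wooden tray, 170 mm along x by 225 mm along y, top 12 mm above the table, rim 18 mm high on three sides. Origin: centre of its underside. Three glass samples stand in a row along its y at about x = +36 mm, 70 mm apart: tall block, six-sided prism and low square slab, in any order. The barcode label lies in front of them near its -x edge.
- label (a point): Centre of the barcode label, lying flat face up on the tray: white paper 38 mm along its x by 56 mm along its y with black bars, 13 mm above the table.
- block: Tall upright glass block, 26 mm along x, 44 mm along y, 80 mm high, about 220 g, loose on the tray. Its narrow side faces at +y and -y (44 mm apart) are frosted matt white, 4 mm deep: touch only these. The wide faces at +x and -x are clear polished glass; light passes along x. Origin: centre of the underside, z up. The frosted faces look along the tray's x (within 0.3 rad).
- block_window (a point): The point of the block that the beam must pass through: inside the block, on its centre line, 25 mm above the underside.
- meter: Fixed light meter, base plate 70 mm along x by 230 mm along y, 12 mm thick. Lamp barrel (48 mm diameter, top 109 mm above the table) at its -y end, black box receiver (56 mm along x, 60 mm along y, top 114 mm above the table) at its +y end, free gap of 104 mm between. A faint light beam runs level along its y from lamp to receiver. Origin: centre of its underside.
- beam_mid (a point): Middle of the light beam, midway between lamp and receiver, 85 mm above the table; axes as the meter's, the beam runs along y.
- hexprism: Six-sided glass prism, about 38 mm across, 70 mm high, loose on the tray; leave alone. Origin: centre of its underside.
- slab: Low square glass slab 40 x 40 x 28 mm, loose on the tray; leave alone. Origin: centre of its underside.
- oiljar: Round amber jar, 52 mm diameter, 80 mm high, beyond the meter; leave alone. Origin: centre of its underside.
- spool: Steel-grey solder spool, 56 mm diameter, 45 mm high, beyond the meter; leave alone. Origin: centre of its underside.
- marker: Marker pen, black and white, about 135 mm long and 14 mm thick, lying in front of the meter; leave alone. Origin: near its middle, on its underside.
- cutter: Glass cutter with wooden handle and brass head, about 140 mm long and 12 mm thick, lying in front of the meter; leave alone. Origin: near its middle, on its underside.
Not all that is in view belongs to the job. Leave any red or yellow look-alike of the block alone.

How it is judged:
By the outcome, as a careful person would: the job done as asked, in the order asked, and still so for the second after the job is handed in, while the arm keeps its last pose, push and grip.
It also fails if it takes over 67 s, if anything falls off the work surface, if the arm or the gripper's body presses on something with over 40 N, if the wrist force passes 120 N, or if a joint passes its speed limit or range.

## Working session

There is one attempt and no reset: what is moved stays moved. The work goes in short steps, Python scripts to look and compute and a tool call to move; the robot and the scene stay as the last step left them, time stands still between calls to the robot, and variables do not carry over. Pictures are saved under pics/ and viewed, at most 10 in all, crops included, and the job is handed in when it is done.

Besides the shell and the picture viewer there is one more tool, called as a command line: name --pt "numbers of a row" for each row, then --argument value for the rest. step_arm: Moves the arm, as the interface text tells. Its arguments: {"type":"object","properties":{"translation":{"type":"array","items":{"type":"array","items":{"type":"number"}}},"spin":{"type":"array","items":{"type":"number"}},"grip":{"type":"number"}},"required":["translation","spin"]}

```bash
mkdir -p pics; ls; cat > h.py <<'E'
import numpy as np, cv2
from station import manip, imaging, trace, landmark_of
from scipy.spatial.transform import Rotation as Ro
def cam(name):
    c=imaging.get_calibration(name); K=np.array(c["intrinsics"])
    if name=="wrist":
        o=manip.get_obs(); q=o["tool_rot"]; T=np.eye(4); T[:3,:3]=Ro.from_quat([q[1],q[2],q[3],q[0]]).as_matrix(); T[:3,3]=o["ee_pos"]
        M=T@np.array(c["hand_eye"])   # cam->world
        return K,M
    M=np.eye(4); R=np.array(c["R"]); M[:3,:3]=R.T; M[:3,3]=-R.T@np.array(c["t"]); return K,M
def shot(name,fn=None):
    KM=cam(name); im=imaging.get_image(name)
    if fn: cv2.imwrite("pics/"+fn,im[:,:,::-1])
    return im,KM
def ray(KM,u,v,z):
    K,M=KM; d=M[:3,:3]@np.linalg.inv(K)@[u,v,1]; o=M[:3,3]; return o+d*(z-o[2])/d[2]
def proj(KM,X):
    K,M=KM; p=K@(M[:3,:3].T@(np.array(X)-M[:3,3])); return p[:2]/p[2]
def lm(q,name,KM):
    return [(round(r["confidence"],2),(KM[1][:3,:3]@np.array(r["centre"])+KM[1][:3,3]).round(4)) for r in landmark_of(q,name)]
E
python3 - <<'E'
from h import *
print(manip.get_obs(), manip.pinch_z)
for n in ["top","scene"]:
    im,KM=shot(n,n+"0.png")
    print(n,KM[1][:3,3].round(3))
    for q in ["scanner","dock","tray","label","block","meter","beam_mid","hexprism","slab","marker","cutter","oiljar"]:
        print(q,[(c,p.tolist()) for c,p in lm(q,n,KM)[:2]])
E
```

```text
pics
{'time': 0.0, 'joint_positions': array([-1.24759621e+00,  3.14023808e-01,  4.49394451e-02,  1.30358689e+00,
       -2.35781998e-05,  1.43120554e+00]), 'joint_velocities': array([-4.91521465e-05,  5.77975809e-04, -1.31605505e-03, -1.91563542e-03,
       -2.15123628e-04, -6.23184176e-04]), 'joint_torque': array([-1.44128691e-03, -4.80617917e+01,  2.98536980e+01,  1.91555510e-02,
       -5.94718076e-04,  6.13749009e-06]), 'ee_pos': array([ 0.25652822, -0.51401742,  0.23037939]), 'tool_rot': array([-9.32436472e-04,  9.73346885e-01,  2.29335915e-01, -9.76822679e-05]), 'force': array([-0.02492938, -0.70523335,  0.12606235]), 'torque': array([-0.00434532,  0.01366409, -0.0056652 ]), 'grip_force': 0.0, 'finger_gap': 0.9965260739900135} 0.0187
top [0.356 0.003 1.199]
scanner [(0.58, [0.4555, 0.3078, 0.0041])]
dock [(0.57, [0.4523, 0.3139, -0.0034])]
tray [(0.79, [0.4731, -0.3158, -0.0015]), (0.56, [0.4553, 0.3083, 0.0068])]
label [(0.96, [0.4187, -0.3076, 0.0146]), (0.53, [0.739, -0.2266, 0.002])]
block [(0.88, [0.5123, -0.2444, 0.0138]), (0.77, [0.4637, -0.141, 0.0008])]
meter [(0.76, [
[... 227 characters left out ...]
647, 0.0025])]
oiljar [(0.63, [0.7024, 0.219, -0.0012])]
scene [0.849 0.439 0.837]
scanner []
dock [(0.74, [0.4451, 0.3132, 0.0025]), (0.71, [0.5121, -0.2418, 0.0364])]
tray [(0.97, [0.4687, -0.3114, -0.0016]), (0.58, [0.5895, -0.0051, 0.0015])]
label [(0.62, [0.4123, -0.3071, 0.0107]), (0.59, [0.4452, 0.3122, 0.0022])]
block [(0.97, [0.6393, -0.2057, -0.0015]), (0.78, [0.4647, -0.1374, 0.0006])]
meter [(0.61, [0.5881, -0.0028, 0.0047])]
beam_mid [(0.6, [0.5911, -0.0062, 0.0865])]
hexprism [(0.73, [0.5146, -0.3109, 0.0099])]
slab [(0.56, [0.5126, -0.3776, 0.0101])]
marker [(0.59, [0.3791, 0.0393, -0.0011])]
cutter [(0.81, [0.4612, -0.0654, 0.0027])]
oiljar [(0.86, [0.7081, 0.2153, -0.0012])]
```

View pics/top0.png

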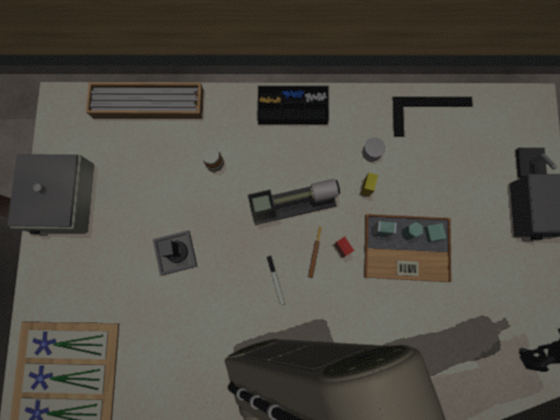

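View pics/scene0.png

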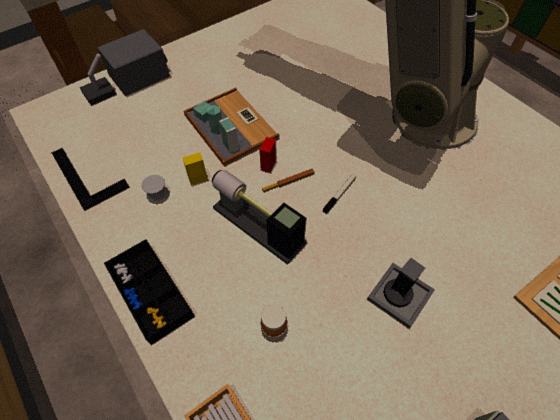

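The top view shows the dock and scanner at pixel (175,252), the glass block at (387,228) and the label at (408,268). The red and yellow look-alikes are at (345,246) and (371,183), and the meter spans (250–340, 183–220), tilted by about 10°. The scene view agrees. I'll go above the tray first and look from there.

step_arm --pt "190 190 150" --pt "190 190 150" --pt "190 190 150" --pt "190 190 150" --pt "190 190 150" --pt "190 190 150" --pt "190 190 150" --pt "190 190 150" --pt "190 190 150" --pt "190 190 150" --spin '[12.7,12.7,12.7,12.7,12.7,12.7,12.7,12.7,12.7,12.7]'

```text
time: 2.3
ee_pos: [0.4466, -0.3246, 0.3811]
tool_rot: [-0.0, 0.708, 0.707, -0.0]
force: [-0.0, 0.1, 0.5]
finger_gap: 0.998
grip_force: 0.0
```

```bash
python3 - <<'E'
from h import *
o=manip.get_obs(); print(o["ee_pos"],o["joint_positions"].round(2),np.array(imaging.get_calibration("wrist")["hand_eye"]).round(3))
im,KM=shot("wrist","w1.png")
for q in ["tray","label","block","hexprism","slab"]:
    print(q,[(c,p.tolist()) for c,p in lm(q,"wrist",KM)[:2]])
E
```

```text
[ 0.44662485 -0.32455927  0.3811306 ] [-0.77  0.28  0.36  1.66  0.    0.8 ] [[ 0.001 -0.952 -0.306  0.078]
 [ 1.     0.001 -0.    -0.001]
 [ 0.001 -0.306  0.952 -0.141]
 [ 0.     0.     0.     1.   ]]
tray [(0.96, [0.47, -0.3098, 0.0018]), (0.59, [0.51, -0.3209, 0.0122])]
label [(0.68, [0.4146, -0.3101, 0.0131])]
block [(0.87, [0.4644, -0.1379, 0.0021]), (0.78, [0.6365, -0.206, -0.0074])]
hexprism [(0.65, [0.5109, -0.3197, 0.0099])]
slab [(0.59, [0.51, -0.3798, 0.0099])]
```

View pics/w1.png

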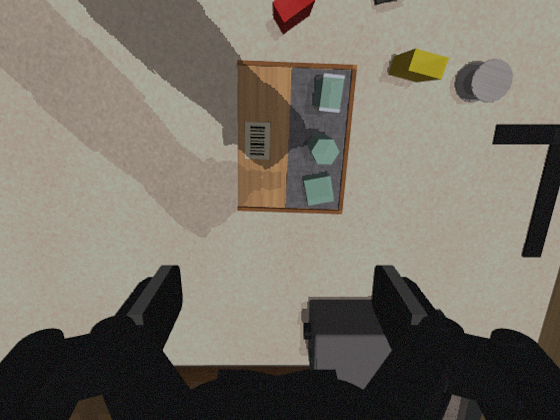

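The wrist view shows the tray at (238–355, 62–212), with the label at (257,140) and the tall block at (330,92). The hexprism is at (325,151) and the slab at (319,189). The block's white edges look to be at the image's top and bottom, which is world ±y, so I'll check that in a crop while I move to the dock.

```bash
python3 - <<'E'
import cv2
im=cv2.imread("pics/w1.png")[55:220,225:365]
cv2.imwrite("pics/w1c.png",cv2.resize(im,None,fx=3.6,fy=3.6,interpolation=cv2.INTER_CUBIC))
E
```

```text
(no output)
```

View pics/w1c.png

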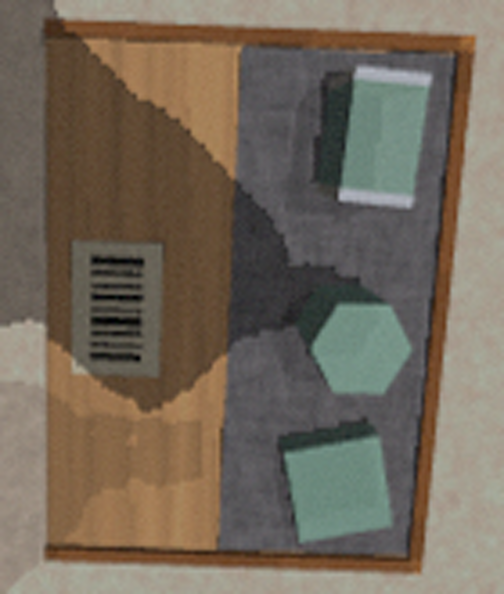

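step_arm --pt "40 200 0" --pt "50 400 0" --pt "50 400 0" --pt "50 400 0" --pt "50 400 0" --pt "50 400 0" --pt "50 400 0" --pt "40 620 -50" --pt "30 620 -60" --pt "-20 620 -60" --pt "-20 620 -60" --pt "-20 620 -60" --spin '[18,18,18,18,18,18,18,18,18,18,18,18]'

```text
time: 3.8
ee_pos: [0.4385, 0.2606, 0.3292]
tool_rot: [0.0, -0.001, 1.0, 0.0]
force: [0.4, -0.4, 0.2]
finger_gap: 1.002
grip_force: 0.0
```

step_arm --pt "0 0 0" --pt "0 0 0" --pt "0 0 0" --pt "0 0 0" --spin '[0,0,0,0]'

```text
time: 4.2
ee_pos: [0.4401, 0.2578, 0.33]
tool_rot: [0.0, 0.001, 1.0, 0.0]
force: [0.6, 0.2, -0.6]
finger_gap: 1.0
grip_force: 0.0
```

The crop confirms that the block's white frosted faces look along world ±y, with a slight clockwise tilt. I'll go by the picture. Next is a look at the dock.

```bash
python3 - <<'E'
from h import *
im,KM=shot("wrist","w2.png")
for q in ["scanner","dock","scanner_focus"]:
    print(q,[(c,p.tolist()) for c,p in lm(q,"wrist",KM)[:2]])
for q in ["dock","scanner"]:
    for r in trace(q,"wrist")[:1]:
        m=r["mask"].astype(np.uint8); c,_=cv2.findContours(m,0,2); c=max(c,key=cv2.contourArea)
        b=cv2.boxPoints(cv2.minAreaRect(c)); z=.017 if q=="dock" else .1
        print(q,r["confidence"],b.round().tolist(),[ray(KM,*p,z).round(3).tolist() for p in b])
E
```

```text
scanner [(0.65, [0.4472, 0.3039, 0.0015])]
dock []
scanner_focus []
dock 0.59 [[273.0, 135.0], [345.0, 117.0], [363.0, 187.0], [291.0, 206.0]] [[0.409, 0.252, 0.017], [0.385, 0.348, 0.017], [0.482, 0.379, 0.017], [0.51, 0.277, 0.017]]
scanner 0.88 [[287.0, 151.0], [327.0, 138.0], [346.0, 195.0], [306.0, 208.0]] [[0.418, 0.269, 0.1], [0.403, 0.313, 0.1], [0.469, 0.338, 0.1], [0.486, 0.292, 0.1]]
```

View pics/w2.png

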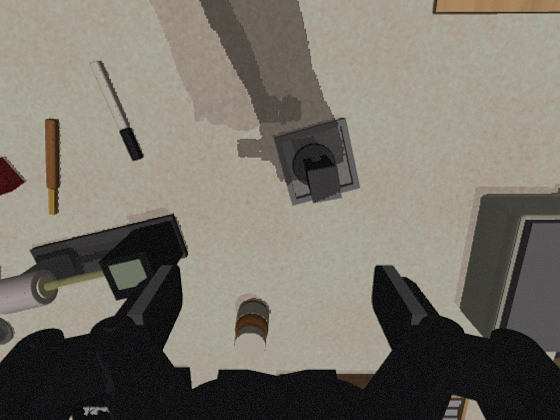

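The wrist view shows the dock at (273–363, 117–206), turned about +15°, with the scanner cap at (323,182). Its handle stands clear. I'll move directly above it and take one close look.

step_arm --pt "7 50 -30" --pt "7 53 -70" --pt "7 53 -100" --pt "7 53 -100" --pt "7 53 -100" --pt "7 53 -100" --spin '[3.1,3.1,3.1,3.1,3.1,3.1]'

```text
time: 5.1
ee_pos: [0.4475, 0.3122, 0.2319]
tool_rot: [0.002, -0.135, 0.991, 0.001]
force: [0.1, 0.0, 0.3]
finger_gap: 0.996
grip_force: 0.0
```

```bash
python3 - <<'E'
from h import *
im,KM=shot("wrist","w3.png")
o=manip.get_obs(); print(o["ee_pos"], o["tool_rot"])
for q in ["scanner","dock","scanner_focus"]:
    print(q,[(c,p.tolist()) for c,p in lm(q,"wrist",KM)[:2]])
for r in trace("dock","wrist")[:1]:
        m=r["mask"].astype(np.uint8); c,_=cv2.findContours(m,0,2); c=max(c,key=cv2.contourArea)
        b=cv2.boxPoints(cv2.minAreaRect(c))
        print(r["confidence"],b.round().tolist(),[ray(KM,*p,.017).round(3).tolist() for p in b])
for yaw in [15.5]:
  R=Ro.from_euler('z',yaw,degrees=True).as_matrix()
  big=im.copy()
  for P in [(18,16),(18,-16),(-18,-16),(-18,16)]:
    p=proj(KM,np.array([.447,.311,.126])+R@np.array([P[0],P[1],0])/1000); print(p.round())
E
```

```text
[0.44760081 0.31229049 0.23208094] [ 1.90969239e-03 -1.34651702e-01  9.90890909e-01  6.92282221e-04]
scanner [(0.81, [0.4528, 0.3093, 0.0023]), (0.38, [0.7048, 0.2163, -0.0037])]
dock []
scanner_focus []
0.71 [[232.0, 126.0], [325.0, 126.0], [325.0, 216.0], [232.0, 216.0]] [[0.411, 0.253, 0.017], [0.385, 0.347, 0.017], [0.481, 0.379, 0.017], [0.509, 0.276, 0.017]]
[296. 224.]
[256. 224.]
[255. 180.]
[297. 180.]
```

View pics/w3.png

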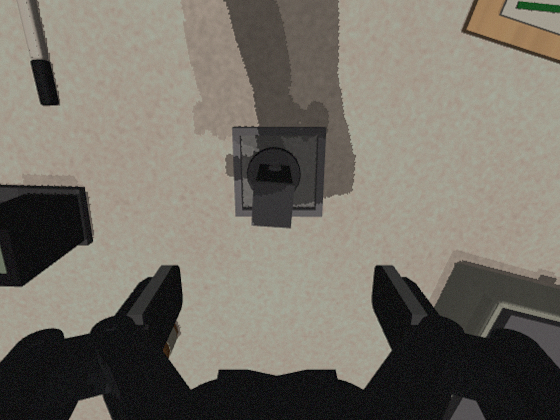

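The close view shows the dock square at (232–325, 126–216) and the cap at (252–292, 183–228). The cap is turned about 3° clockwise relative to the tool and its centre is near (0.451, 0.309). I'll lower over the handle and grip its ±y faces, away from the trigger.

step_arm --pt "3.5 -3.3 -30" --pt "3.5 -3.3 -70" --pt "3.5 -3.3 -110" --pt "3.5 -3.3 -140" --pt "3.5 -3.3 -156" --pt "3.5 -3.3 -156" --pt "3.5 -3.3 -156" --spin '[-0.6,-0.6,-0.6,-0.6,-0.6,-0.6,-0.6]'

```text
time: 6.05
ee_pos: [0.4502, 0.3088, 0.0743]
tool_rot: [0.0, -0.109, 0.994, 0.0]
force: [-0.0, -0.0, 0.8]
finger_gap: 0.998
grip_force: 0.0
```

step_arm --pt "0 0 0" --pt "0 0 0" --pt "0 0 0" --pt "0 0 0" --pt "0 0 0" --pt "0 0 0" --pt "0 0 0" --pt "0 0 0" --pt "0 0 0" --pt "0 0 0" --spin '[0,0,0,0,0,0,0,0,0,0]' --grip 20

```text
time: 7.05
ee_pos: [0.4503, 0.3091, 0.0745]
tool_rot: [0.001, -0.109, 0.994, 0.0]
force: [-1.5, -0.1, 5.9]
finger_gap: 0.344
grip_force: 59.6
```

The scanner is gripped, with the opening at about 29 mm. Next I'll lift it and carry it over to the label.

step_arm --pt "0 0 10" --pt "0 0 35" --pt "0 0 70" --pt "0 0 110" --pt "0 -10 145" --pt "0 -35 165" --pt "-2 -75 170" --pt "-4 -120 170" --pt "-7 -165 170" --pt "-10 -210 170" --pt "-12 -255 170" --pt "-15 -300 170" --spin '[0,0,0,0,0,0,0,0,0,0,0,0]'

```text
time: 8.25
ee_pos: [0.4339, 0.0071, 0.2438]
tool_rot: [-0.0, -0.109, 0.994, 0.0]
force: [1.5, -0.9, -1.5]
finger_gap: 0.346
grip_force: 59.3
```

step_arm --pt "-2 -45 0" --pt "-4 -90 0" --pt "-7 -135 0" --pt "-10 -180 0" --pt "-12 -220 0" --pt "-15 -255 0" --pt "-18 -285 0" --pt "-20 -305 0" --pt "-20 -318 0" --pt "-20 -318 0" --pt "-20 -318 0" --pt "-20 -318 0" --spin '[0,0,0,0,0,0,0,0,0,0,0,0]'

```text
time: 9.45
ee_pos: [0.4148, -0.3081, 0.2437]
tool_rot: [-0.0, -0.11, 0.994, 0.0]
force: [-0.3, -0.4, -1.9]
finger_gap: 0.344
grip_force: 59.4
```

```bash
python3 - <<'E'
from h import *
im,KM=shot("wrist","w4.png")
o=manip.get_obs(); print(o["ee_pos"], o["tool_rot"].round(4), o["finger_gap"])
for q in ["label","scanner","scanner_focus","block"]:
    print(q,[(c,p.tolist()) for c,p in lm(q,"wrist",KM)[:2]])
for r in trace("label","wrist")[:1]:
        m=r["mask"].astype(np.uint8); c,_=cv2.findContours(m,0,2); c=max(c,key=cv2.contourArea)
        b=cv2.boxPoints(cv2.minAreaRect(c))
        print(r["confidence"],b.round().tolist(),[ray(KM,*p,.013).round(3).tolist() for p in b],ray(KM,*b.mean(0),.013))
E
```

```text
[ 0.41487294 -0.30806668  0.24374768] [-0.000e+00 -1.097e-01  9.940e-01  3.000e-04] 0.3482547469092007
label [(0.62, [0.4154, -0.3117, 0.0136])]
scanner [(0.86, [0.4157, -0.3083, 0.1692])]
scanner_focus []
block [(0.93, [0.4634, -0.1389, 0.0023])]
```

View pics/w4.png

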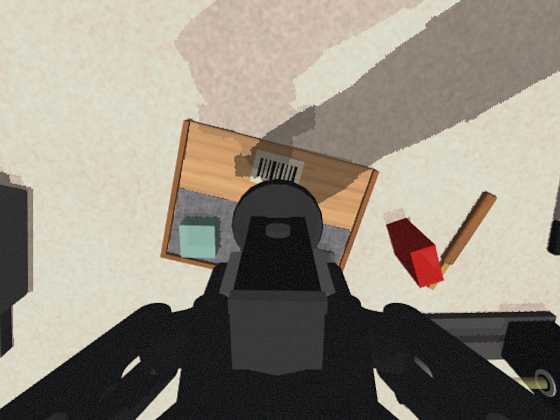

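The view shows the held scanner centred at column 278 with the label behind it at (277,168). The estimates put the label near (0.415, −0.310). I'll descend to 60 mm above it and hold.

step_arm --pt "0 -2 -15" --pt "0 -2 -40" --pt "0 -2 -65" --pt "0 -2 -85" --pt "0 -2 -98" --pt "0 -2 -102" --pt "0 -2 -102" --pt "0 -2 -102" --pt "0 -2 -102" --pt "0 -2 -102" --pt "0 -2 -102" --pt "0 -2 -102" --spin '[0,0,0,0,0,0,0,0,0,0,0,0]'

```text
time: 10.95
ee_pos: [0.4149, -0.3114, 0.1419]
tool_rot: [0.0, -0.109, 0.994, -0.0]
force: [0.4, 0.4, -2.3]
finger_gap: 0.346
grip_force: 59.4
```

```bash
python3 - <<'E'
from h import *
o=manip.get_obs(); print(o["ee_pos"])
for n in ["wrist","top","scene"]:
    im,KM=shot(n,n+"5.png")
    for q in ["scanner","scanner_focus","label"]: print(n,q,[(c,p.tolist()) for c,p in lm(q,n,KM)[:2]])
print(manip.get_obs()["time"])
E
```

```text
[ 0.41487098 -0.3114229   0.14189909]
wrist scanner [(0.83, [0.417, -0.3153, 0.0664])]
wrist scanner_focus []
wrist label []
top scanner [(0.48, [0.4214, -0.3117, 0.0731])]
top scanner_focus []
top label [(0.81, [0.4194, -0.307, 0.0109]), (0.34, [0.7417, -0.2246, 0.0027])]
scene scanner [(0.7, [0.414, -0.309, 0.0759])]
scene scanner_focus []
scene label [(0.67, [0.415, -0.3104, 0.0111])]
11.55
```

The cameras agree that the scanner sits over the label at the right height. I'll hold, then go back the same way.

step_arm --pt "0 1 0" --pt "0 1 0" --pt "0 1 0" --pt "0 1 0" --pt "0 1 0" --pt "0 1 0" --pt "0 1 0" --pt "0 1 0" --pt "0 1 0" --pt "0 1 0" --pt "0 1 0" --pt "0 1 0" --spin '[0,0,0,0,0,0,0,0,0,0,0,0]'

```text
time: 12.75
ee_pos: [0.4148, -0.3103, 0.1416]
tool_rot: [-0.0, -0.109, 0.994, 0.0]
force: [0.5, -0.8, -1.6]
finger_gap: 0.347
grip_force: 59.4
```

step_arm --pt "0 0 0" --pt "0 0 0" --pt "0 0 0" --pt "0 0 0" --pt "0 0 10" --pt "0 0 35" --pt "0 0 70" --pt "0 10 95" --pt "2 35 102" --pt "4 75 102" --pt "7 120 102" --pt "10 165 102" --spin '[0,0,0,0,0,0,0,0,0,0,0,0]'

```text
time: 13.95
ee_pos: [0.4248, -0.1441, 0.2446]
tool_rot: [0.001, -0.108, 0.994, -0.0]
force: [0.4, 0.8, -1.6]
finger_gap: 0.342
grip_force: 59.5
```

step_arm --pt "3 45 0" --pt "5 90 0" --pt "7 135 0" --pt "9 180 0" --pt "11 225 0" --pt "14 270 0" --pt "17 315 0" --pt "20 360 0" --pt "22 400 0" --pt "24 430 0" --pt "25 448 0" --pt "25 453 0" --spin '[0,0,0,0,0,0,0,0,0,0,0,0]'

```text
time: 15.15
ee_pos: [0.4497, 0.3097, 0.244]
tool_rot: [0.0, -0.11, 0.994, 0.0]
force: [0.2, -0.7, -1.8]
finger_gap: 0.346
grip_force: 59.5
```

step_arm --pt "0 0 0" --pt "0 0 0" --pt "0 0 0" --pt "0 0 0" --spin '[0,0,0,0]'

```text
time: 15.55
ee_pos: [0.4499, 0.3068, 0.2439]
tool_rot: [0.0, -0.108, 0.994, 0.0]
force: [-0.4, -0.2, -2.5]
finger_gap: 0.344
grip_force: 59.5
```

step_arm --pt "0.3 2.3 -15" --pt "0.3 2.3 -50" --pt "0.3 2.3 -85" --pt "0.3 2.3 -115" --pt "0.3 2.3 -140" --pt "0.3 2.3 -155" --pt "0.3 2.3 -163" --pt "0.3 2.3 -167" --pt "0.3 2.3 -168.5" --pt "0.3 2.3 -169" --pt "0.3 2.3 -169" --pt "0.3 2.3 -169" --spin '[0,0,0,0,0,0,0,0,0,0,0,0]'

```text
time: 16.75
ee_pos: [0.4505, 0.3103, 0.0753]
tool_rot: [0.001, -0.109, 0.994, 0.0]
force: [0.1, 0.4, -1.1]
finger_gap: 0.341
grip_force: 59.6
```

step_arm --pt "0 0 -0.8" --pt "0 0 -0.8" --pt "0 0 -0.8" --spin '[0,0,0]'

```text
time: 17.05
ee_pos: [0.4505, 0.3103, 0.0745]
tool_rot: [0.001, -0.109, 0.994, 0.0]
force: [-0.9, -0.2, 3.6]
finger_gap: 0.344
grip_force: 60.0
```

step_arm --pt "0 0 0" --pt "0 0 0" --pt "0 0 0" --pt "0 0 0" --pt "0 0 0" --pt "0 0 0" --pt "0 0 20" --pt "0 0 50" --pt "0 0 90" --pt "0 0 130" --pt "0 0 160" --pt "0 0 160" --spin '[0,0,0,0,0,0,0,0,0,0,0,0]' --grip 85

```text
time: 18.25
ee_pos: [0.4524, 0.3112, 0.2389]
tool_rot: [0.004, -0.109, 0.994, 0.002]
force: [0.1, 0.7, -0.6]
finger_gap: 0.995
grip_force: 0.0
```

```bash
python3 - <<'E'
from h import *
im,KM=shot("wrist","w6.png")
print(lm("scanner","wrist",KM)[:2])
for n in ["scene","top"]:
  im2,K2=shot(n); print(lm("scanner",n,K2)[:1])
  if n=="scene": s=im2[220:340,340:460]
a=cv2.resize(im[80:260,180:380],None,fx=2,fy=2); b=cv2.resize(s,(360,360),interpolation=2)
cv2.imwrite("pics/c6.png",np.hstack([a,b])[:,:,::-1])
E
```

```text
[(0.67, array([0.45  , 0.3114, 0.0019]))]
[(0.7, array([0.4493, 0.3116, 0.0096]))]
[(0.63, array([7.03e-01, 2.18e-01, 2.00e-04]))]
```

View pics/c6.png

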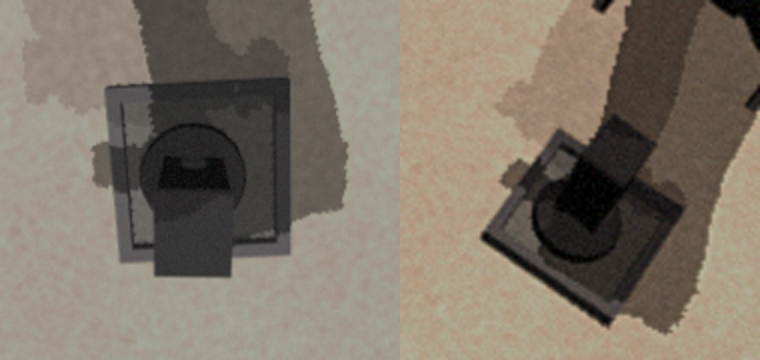

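The crops show the scanner standing upright in the dock pocket, with its head at (193,178) inside the rim. I'll stop over the meter for a measurement on the way to the block.

step_arm --pt "5 -20 15" --pt "12 -60 40" --pt "20 -105 70" --pt "25 -150 90" --pt "32 -195 100" --pt "40 -240 100" --pt "45 -280 100" --pt "48 -305 100" --pt "48 -311 100" --pt "48 -311 100" --pt "48 -311 100" --spin '[-2.5,-2.5,-2.5,-2.5,-2.5,-2.5,-2.5,-2.5,-2.5,-2.5,-2.5]' --grip 58

```text
time: 19.65
ee_pos: [0.4977, -0.0002, 0.3333]
tool_rot: [-0.001, -0.0, 1.0, 0.0]
force: [0.0, -0.3, 0.3]
finger_gap: 0.681
grip_force: 0.0
```

```bash
python3 - <<'E'
from h import *
im,KM=shot("wrist","w7.png")
o=manip.get_obs(); print(o["ee_pos"], o["tool_rot"].round(4), o["finger_gap"])
for n in ["wrist","top","scene"]:
    if n!="wrist": _,K2=shot(n)
    else: K2=KM
    for q in ["meter","beam_mid"]: print(n,q,[(c,p.tolist()) for c,p in lm(q,n,K2)[:2]])
R=Ro.from_euler('z',12,degrees=True).as_matrix()
for P in [(-.035,-.115,.012),(.035,-.115,.012),(.035,.115,.012),(-.035,.115,.012),(0,-.052,.085),(0,.052,.085),(0,0,.085)]:
    print(P,proj(KM,R@np.array(P)+[.590,-.004,0]).round(1))
cv2.imwrite("pics/w7b.png",cv2.resize(im[:,:,::-1],None,fx=1.42,fy=1.42,interpolation=cv2.INTER_CUBIC))
E
```

```text
[4.97783568e-01 5.90285651e-05 3.33479361e-01] [-4.e-04 -8.e-04  1.e+00  3.e-04] 0.6789305471082994
wrist meter [(0.74, [0.5893, -0.0011, -0.0007])]
wrist beam_mid [(0.58, [0.5867, 0.0016, 0.0826])]
top meter [(0.5, [0.5094, -0.3132, 0.0114])]
top beam_mid []
scene meter [(0.84, [0.5911, -0.0056, -0.0005]), (0.26, [0.3798, 0.0387, 0.0018])]
scene beam_mid [(0.71, [0.589, -0.0049, 0.0855])]
(-0.035, -0.115, 0.012) [193.7 212.5]
(0.035, -0.115, 0.012) [206.4 254.3]
(0.035, 0.115, 0.012) [354.  225.6]
(-0.035, 0.115, 0.012) [347.4 181.3]
(0, -0.052, 0.085) [234.7 246.5]
(0, 0.052, 0.085) [314.  231.1]
(0, 0, 0.085) [274.  238.9]
```

View pics/w7b.png

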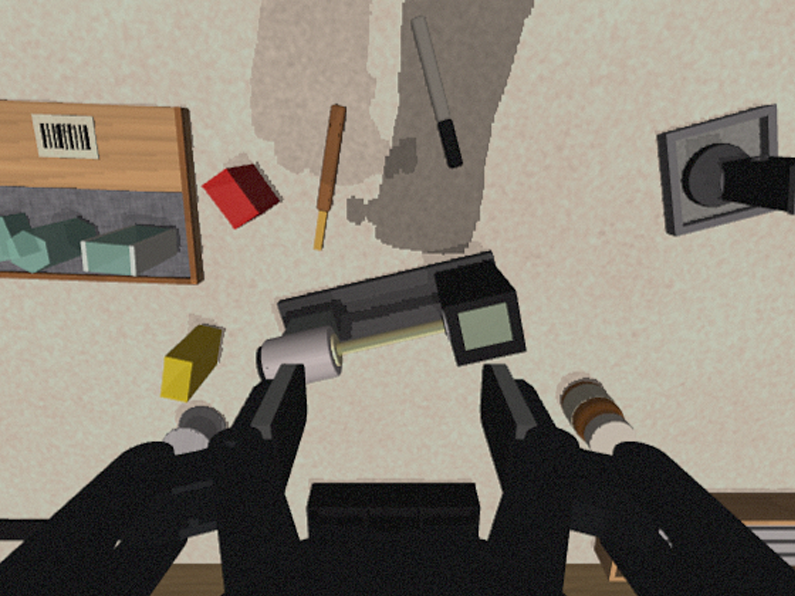

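The picture shows the beam from (340,347) at the lamp end to (445,326) at the receiver. The near edge of the base plate runs from (279,301) to (492,254). I'll fit the beam and plate numerically, then move above the block.

```bash
python3 - <<'E'
from h import *
im=cv2.imread("pics/w7.png")[:,:,::-1].astype(int); KM=cam("wrist")
m=((im[:,:,0]-im[:,:,2])>25)&((im[:,:,1]-im[:,:,2])>20)
s=np.zeros_like(m); s[220:255,243:312]=1; m&=s
v,u=np.nonzero(m); print(len(u),im[230:250,275].tolist())
P=np.array([ray(KM,a,b,.085)[:2] for a,b in zip(u,v)])
med=[];
for c in range(245,310,3):
    k=np.abs(u-c)<2
    if k.sum(): med.append(P[k].mean(0))
med=np.array(med); p=np.polyfit(med[:,1],med[:,0],1); print("beam x = %.4f*y+%.4f"%tuple(p),"yaw",np.degrees(-np.arctan(p[0])), np.abs(np.polyval(p,med[:,1])-med[:,0]).max())
# ends: lamp front and receiver front along the beam
for (a,b) in [(239.4,244.4),(313.4,229.6)]: print(ray(KM,a,b,.085))
for (a,b) in [(196.5,212),(346.5,178.9)]: print("plate",ray(KM,a,b,.012))
# receiver top corners z=.114 (zoomed px)
for (a,b) in [(440,303),(515,289),(525,350),(459,364)]: print("rec",ray(KM,a/1.42,b/1.42,.114))
E
```

```text
603 [[73, 70, 70], [71, 67, 66], [74, 72, 68], [89, 86, 66], [108, 100, 76], [125, 116, 84], [133, 127, 91], [133, 130, 98], [134, 132, 104], [139, 142, 107], [173, 168, 128], [194, 187, 142], [188, 177, 150], [192, 182, 166], [192, 176, 161], [192, 180, 166], [187, 180, 165], [192, 186, 166], [191, 178, 163], [191, 177, 162]]
beam x = -0.2494*y+0.5887 yaw 14.002478749652644 0.0004316890397617623
[ 0.59883434 -0.04930917  0.085     ]
[0.57806316 0.04562171 0.085     ]
plate [ 0.57998372 -0.12030746  0.012     ]
plate [0.52918938 0.0992285  0.012     ]
rec [0.54597664 0.03730525 0.114     ]
rec [0.53386542 0.09760758 0.114     ]
rec [0.58791091 0.11044653 0.114     ]
rec [0.60108929 0.05529764 0.114     ]
```

step_arm --pt "0 -20 -10" --pt "4 -55 -30" --pt "8 -100 -60" --pt "12 -145 -90" --pt "14 -190 -110" --pt "14 -220 -125" --pt "14 -238 -130" --pt "14 -244 -130" --pt "14 -244 -130" --pt "14 -244 -130" --spin '[-0.6,-0.6,-0.6,-0.6,-0.6,-0.6,-0.6,-0.6,-0.6,-0.6]'

```text
time: 21.1
ee_pos: [0.5126, -0.244, 0.205]
tool_rot: [0.001, 0.025, 1.0, -0.0]
force: [-0.2, 0.3, 0.2]
finger_gap: 0.679
grip_force: 0.0
```

```bash
python3 - <<'E'
from h import *
im,KM=shot("wrist","w8.png")
o=manip.get_obs(); print(o["ee_pos"], o["tool_rot"].round(4), o["finger_gap"])
for q in ["block","hexprism"]: print(q,[(c,p.tolist()) for c,p in lm(q,"wrist",KM)[:2]])
R=Ro.from_euler('z',-3,degrees=True).as_matrix()
for P in [(-.013,-.022,.092),(.013,-.022,.092),(.013,.022,.092),(-.013,.022,.092)]:
    print(P,proj(KM,R@np.array(P)+[.512,-.244,0]).round(1))
cv2.imwrite("pics/w8b.png",cv2.resize(im[90:350,130:430,::-1],None,fx=2.3,fy=2.3,interpolation=cv2.INTER_CUBIC))
E
```

```text
[ 0.51265863 -0.24377979  0.20508572] [ 8.000e-04  2.520e-02  9.997e-01 -2.000e-04] 0.6809580563750597
block [(0.79, [0.5118, -0.2412, 0.0084]), (0.76, [0.4647, -0.1391, 0.0017])]
hexprism [(0.86, [0.5109, -0.3155, 0.0102])]
(-0.013, -0.022, 0.092) [249.8 184.6]
(0.013, -0.022, 0.092) [250.6 215.4]
(0.013, 0.022, 0.092) [304.3 215.6]
(-0.013, 0.022, 0.092) [305.2 184.8]
```

View pics/w8b.png

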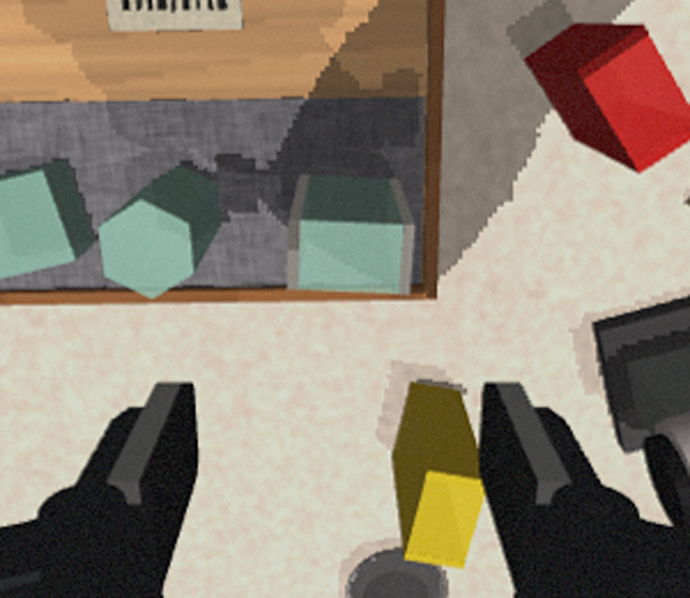

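The block's top face is at crop (288–413, 220–292), which is about 4 mm further in +y than assumed and turned about −4°. That puts its centre near (0.513, −0.2405). The prism's nearest edge is well clear of the fingers. I'll descend onto the frosted faces.

step_arm --pt "0.5 3.3 -15" --pt "0.5 3.3 -50" --pt "0.5 3.3 -85" --pt "0.5 3.3 -115" --pt "0.5 3.3 -140" --pt "0.5 3.3 -155" --pt "0.5 3.3 -162" --pt "0.5 3.3 -162" --pt "0.5 3.3 -162" --spin '[-0.2,-0.2,-0.2,-0.2,-0.2,-0.2,-0.2,-0.2,-0.2]'

```text
time: 22.15
ee_pos: [0.5133, -0.2418, 0.0429]
tool_rot: [0.001, 0.034, 0.999, -0.0]
force: [0.5, -0.2, 0.0]
finger_gap: 0.679
grip_force: 0.0
```

step_arm --pt "0 0 0" --pt "0 0 0" --pt "0 0 0" --pt "0 0 0" --pt "0 0 0" --pt "0 0 0" --pt "0 0 0" --spin '[0,0,0,0,0,0,0]' --grip 36

```text
time: 22.85
ee_pos: [0.5136, -0.2422, 0.0433]
tool_rot: [0.001, 0.035, 0.999, -0.001]
force: [0.7, 0.3, 5.7]
finger_gap: 0.509
grip_force: 61.6
```

The opening reads about 43.5 mm, which matches the frosted faces. I'll lift the block and carry it above the beam, turning it to match the meter.

step_arm --pt "0 0 10" --pt "0 0 35" --pt "0 0 70" --pt "0 0 110" --pt "0 0 150" --pt "3 10 178" --pt "10 35 187" --pt "20 70 187" --pt "32 105 187" --pt "42 140 187" --pt "52 175 187" --pt "62 205 187" --spin '[0,0,0,-0.5,-1.5,-3,-4.5,-6,-7.5,-9,-10.5,-12]'

```text
time: 24.05
ee_pos: [0.5743, -0.035, 0.2292]
tool_rot: [-0.0, 0.532, 0.847, -0.0]
force: [-0.1, 0.3, -2.2]
finger_gap: 0.508
grip_force: 61.2
```

step_arm --pt "7 20 0" --pt "12 31 0" --pt "13 34 0" --pt "13 34 0" --pt "13 34 0" --pt "13 34 0" --spin '[-1.2,-2.1,-2.5,-2.5,-2.5,-2.5]'

```text
time: 24.65
ee_pos: [0.5873, -0.0032, 0.2289]
tool_rot: [-0.0, 0.619, 0.785, -0.0]
force: [0.5, 0.0, -2.4]
finger_gap: 0.51
grip_force: 61.3
```

```bash
python3 - <<'E'
from h import *
o=manip.get_obs(); q=o["tool_rot"]; print(o["ee_pos"], np.degrees(2*np.arctan2(q[2],q[1])), o["finger_gap"], o["joint_positions"].round(2))
for n in ["wrist","scene","top"]:
    im,KM=shot(n,n+"9.png")
    for q in ["block","beam_mid","block_window","meter"]: print(n,q,[(c,p.tolist()) for c,p in lm(q,n,KM)[:3]])
E
```

```text
[ 0.58733    -0.00318414  0.2289144 ] 103.51465383885376 0.5097286815652883 [-0.14  0.34  0.08  1.31 -0.    1.19]
wrist block [(0.72, [0.5847, -0.0055, 0.1953]), (0.7, [0.4642, -0.1384, 0.0025])]
wrist beam_mid [(0.74, [0.5891, 0.0004, 0.0853]), (0.53, [0.5829, -0.004, 0.224])]
wrist block_window [(0.96, [0.465, -0.1381, 0.0233]), (0.71, [0.5857, -0.0063, 0.222])]
wrist meter [(0.63, [0.5848, -0.0035, 0.2235]), (0.56, [0.5928, -0.0008, -0.0008])]
scene block [(0.91, [0.6366, -0.2059, -0.003]), (0.78, [0.5854, -0.0057, 0.1997]), (0.71, [0.4643, -0.1376, 0.0023])]
scene beam_mid [(0.95, [0.5883, -0.0047, 0.0886])]
scene block_window [(0.75, [0.5883, -0.0031, 0.2228]), (0.73, [0.6395, -0.205, 0.0244]), (0.56, [0.469, -0.1367, 0.0228])]
scene meter [(0.88, [0.5891, -0.0062, -0.0004])]
top block [(0.78, [0.6345, -0.2099, -0.0018]), (0.74, [0.4637, -0.1405, -0.0007]), (0.34, [0.457, 0.3087, 0.0062])]
top beam_mid []
top block_window [(0.81, [0.6335, -0.2069, 0.0191]), (0.62, [0.468, -0.1375, 0.0257])]
top meter []
```

The block's underside is at about 0.1975 m and it is aligned to 103.5°. I'll lower it into the beam.

step_arm --pt "1.5 0 -10" --pt "1.5 0 -30" --pt "1.5 0 -55" --pt "1.5 0 -80" --pt "1.5 0 -100" --pt "1.5 0 -117" --pt "1.5 0 -129" --pt "1.5 0 -135" --pt "1.5 0 -137.5" --pt "1.5 0 -137.5" --pt "1.5 0 -137.5" --pt "1.5 0 -137.5" --spin '[0,0,0,0,0,0,0,0,0,0,0,0]'

```text
time: 26.6
ee_pos: [0.5897, -0.0028, 0.0922]
tool_rot: [0.001, 0.619, 0.785, 0.0]
force: [-0.6, -0.8, -1.7]
finger_gap: 0.51
grip_force: 61.3
```

```bash
python3 - <<'E'
from h import *
o=manip.get_obs(); q=o["tool_rot"]; print(o["ee_pos"], np.degrees(2*np.arctan2(q[2],q[1])), o["force"], o["finger_gap"])
for n in ["wrist","scene"]:
    im,KM=shot(n,n+"10.png")
    for q in ["block","beam_mid","block_window","scanner","hexprism","slab"]: print(n,q,[(c,p.tolist()) for c,p in lm(q,n,KM)[:3]])
E
```

```text
[ 0.589694   -0.00277647  0.09219333] 103.51703822367801 [-0.58825238 -0.82880449 -1.65780127] 0.509715745466855
wrist block [(0.85, [0.5892, -0.0038, 0.0616]), (0.64, [0.4641, -0.1392, 0.0033])]
wrist beam_mid []
wrist block_window [(0.89, [0.5849, -0.005, 0.0859]), (0.59, [0.4647, -0.1385, 0.0251])]
wrist scanner []
wrist hexprism []
wrist slab []
scene block [(0.58, [0.6375, -0.2039, 0.0004]), (0.2, [0.5885, -0.005, 0.0871])]
scene beam_mid [(0.8, [0.5895, -0.0049, 0.0861]), (0.69, [0.7412, -0.2265, -0.0054]), (0.52, [0.4688, -0.3117, 0.0014])]
scene block_window [(0.79, [0.6352, -0.2068, 0.0238]), (0.71, [0.5878, -0.0012, 0.0844]), (0.51, [0.4679, -0.1353, 0.0229])]
scene scanner [(0.77, [0.4508, 0.3102, 0.0084])]
scene hexprism [(0.8, [0.5166, -0.3107, 0.0067]), (0.5, [0.7072, 0.2157, -0.002]), (0.48, [0.5894, -0.0046, 0.0851])]
scene slab [(0.65, [0.5111, -0.3765, 0.0116])]
```

The block is within about 1 mm of the beam line. I'll trim 0.7 mm in height, settle and hand in.

step_arm --pt "0 0 -0.7" --pt "0 0 -0.7" --pt "0 0 -0.7" --pt "0 0 -0.7" --pt "0 0 -0.7" --pt "0 0 -0.7" --pt "0 0 -0.7" --pt "0 0 -0.7" --pt "0 0 -0.7" --pt "0 0 -0.7" --pt "0 0 -0.7" --pt "0 0 -0.7" --spin '[0,0,0,0,0,0,0,0,0,0,0,0]'

```text
time: 28.5
ee_pos: [0.5891, -0.0027, 0.0906]
tool_rot: [0.0, 0.619, 0.785, 0.0]
force: [-0.1, 0.8, -0.7]
finger_gap: 0.509
grip_force: 61.3
```

```bash
python3 - <<'E'
from h import *
o=manip.get_obs(); print(o["ee_pos"], o["force"], o["finger_gap"], o["time"])
print(manip.finish_job())
E
```

```text
[ 0.58906527 -0.00270652  0.09061558] [-0.13213646  0.84438275 -0.71104756] 0.5085292392259169 28.5
the job is handed in; nothing more can be done
None
```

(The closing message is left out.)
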